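# Locate the plaque blank on the jig pin

## Robot

A 6-joint arm with a two-finger parallel gripper is mounted at the origin on the work surface. World frame = base frame: x ahead of the robot, y to its left, z up, the work surface at z = 0. Lengths are in mm, angles in rad, forces in N, time in s.
With the tool pointing down it reaches from about 275 to 1000 mm from the base axis. Payload 8.4 kg.
Tool frame: the origin (TCP) lies at the very end of the fingers, on their centre line; the grasp point (between the pads) lies 19 mm behind it; z points along the fingers, y is the direction in which the jaws open and shut (so a half turn about z gives the same grasp; the last joint's range is limited). The gripper opens to 85 mm and grips with 20 to 120 N. Pads are 22 mm wide; open, the fingers measure 114 mm over their backs; the gripper's body (76 mm by 85 mm) begins 54 mm behind the grasp point. The pads swing forward as they close: fully open they stand 13 mm farther back than shut.
Start: joints at [1.285, 0.353, 1.633, -0, 1.155, -0.002], TCP at [175.002, 600.002, 231.281] pointing down, gripper open.
Joint ranges: [-2.63, 2.63], [-0.92, 2.1], [0.06, 2.66], [-1.3, 4.44], [0, 2.69], [-3.02, 3.02]. Speed limits (rad/s): [2.22, 2.22, 2.79, 3.14, 3.14, 3.14].

## Interface

Orientations are given as [roll, pitch, yaw] about the fixed x, y, z axes, in that order (R = Rz(yaw) Ry(pitch) Rx(roll)).
In Python, from rig import sense, grab_frame, get_calibration, sign_off, boxes_of, trace gives the robot as it stands.
- The arm moves only by the tool servo_tool, never from a script. Its argument "rows" is a list of rows, each a list of 3 entries, a list of its own where there are three numbers: the finger opening in mm, from 0 to 85.4, then the shift along the tool's x, y, z in mm, then the turn, a rotation vector about the tool's x, y, z in degrees. A call has 1 to 8 rows; each row shifts and turns the commanded pose from where the row before left it, along the tool's axes as they then stand; what a row does not reach is not made up. A row lasts 1/8 s, in which the tool goes at most 62.5 mm and 10.7 degrees, less where a joint would pass 70% of its speed; a pose out of reach is approached as far as the arm can. A call is refused whole if a number of a shift passes 62.5 or a number of a turn 10.7, either way. A call with a gripper value outside its range is refused whole. The fingers move at their own pace and stop on an object; "force" is the grip in N (left out, the last holds). Time passes only in rows, so rows that do not move let the fingers close. It gives the time, the measured TCP pose, the force and the opening at its end, in the units of the state.
- sense(): the state, without advancing time (a new reading comes with each control period).
- grab_frame(name): name is "side" or "top"; returns the picture (384x512x3 uint8, blue, green, red); there is no depth.
- get_calibration(name): a dict with "intrinsics" (3x3 intrinsics, pixels), "world_to_cam" (4x4, takes a point from world to camera coordinates). Camera axes: x right, y down, z forward; pixel columns grow to the right and rows downward; lengths in mm; the calibration is good to about 2 mm. A picture is of the moment at which its call begins. get_calibration takes no time and is no camera call.
- sign_off(): hands the job in, once; it reports no verdict.
Trained networks look in the newest picture that a camera, given by its name, has taken for a name from the list of things; names that differ only in an ending like _2 or _b are one class to them, and where a whole thing is asked for, a point or a joint stands for the part that bears it (a point fixed in the world has none). Each returns a list of dicts, best first, with "conf" (0 to 1); they miss things now and then, are a little off and sometimes report something else, mostly with a low value. They report only what shows in the picture. A call takes as long as a camera call. They do not tell look-alikes from the thing itself.
- boxes_of(camera, thing): "centre" ([x, y, z] in mm, in the coordinates of the camera as it stood for that picture, good to about 4 mm: the middle of the surface that is visible of it).
- trace(camera, thing): "mask" (384x512 bool, what is visible of it).
The state is a dict: "clock": time; "qpos": joint angles; "qvel": joint speeds; "joint_efforts": joint torques, N m; "eef_pos": TCP position; "tcp_rot": TCP orientation; "contact_force": force on the tool from outside, world axes, zero at the start; "wrist_torque": the same for the moment, N m; "opening": opening from 0.0 (shut) to 1.0 (fully open).
Only numpy, scipy, OpenCV 4.12 (cv2) and the standard library are available. Lean on these libraries where they do the work, as an engineer would, in place of code of your own. Each camera call takes 0.05 s, during which the arm holds its last target. There are 200 camera calls.

## Task

The plaque blank in the wooden drop-front jig is riding up on the jig's locating pin. Pull the jig's front flap all the way down, nudge the blank away from the flap until its hole drops over the pin and the blank lies flat on the jig floor, then push the flap back up until it is fully shut and let go. Leave the other things on the bench where they are.

Things in the scene. Friction and masses are not known exactly. Their poses are not given: they have to be found in the camera images.
- jig: Fixed plywood tray, open at the top. Origin on the bench under the middle of its open front; x points into the tray (away from the robot, turned by up to 0.4 rad), y along the front, z up. Inside: floor 14 mm above the bench, 200 mm deep (x 0 to 200 mm), 115 mm wide; side walls and back 12 mm thick, tops 50 mm above the bench.
- pin_top (a point): Top of the fixed steel locating pin, on the tray's centre line 150 mm in from the front (jig x 150, y 0, z 25 mm). The pin is 14 mm in diameter, straight for 7 mm above the floor, then a cone that narrows to 6 mm at its top, 11 mm above the floor. At the start it is hidden under the blank.
- flap (a joint): Drop front of the jig, a plywood panel 139 mm wide, 60 mm high, 10 mm thick, hinged at its bottom edge. 0 = shut (upright), grows as its top comes down towards the robot, 1.25 rad = fully down (stop). Stiff hinge: it stays where it is left; about 2 to 3 N at the handle move it.
- flap_hinge (a point): Middle of the flap's hinge axis (along jig y): jig x 0, y 0, z 4 mm. When shut, the panel's inner face lies in the plane jig x = 0 and its outer face at x = -10 mm.
- flap_handle (a point): Centre of the flap's handle, a straight round steel rod 12 mm in diameter along jig y, 110 mm clear between the uprights at its ends. It is 95 mm from the hinge axis, 35 mm beyond the panel's free edge, open space between. Shut: jig x -5, z 99 mm; fully down: about 92 mm in front of the hinge and 29 mm above the bench (the panel slopes down to the hinge behind it).
- plaque_center (a point): Centre (half-way up) of the blank: a loose flat wooden plate 150 mm long (x, along jig x), 110 mm wide (y), 12 mm thick, about 0.2 kg, a butterfly drawn on top. The tray's sides guide it with about 2 mm play each side. At the start it rests on the top of the pin and on the floor near the flap, sloping up away from the robot. Home: level, underside on the floor, 14 mm above the bench.
- plaque_hole (a point): Centre of the hole's mouth in the blank's underside. The hole is 18 mm in diameter, goes right through, on the centre line 110 mm from the edge near the flap. At the start it is 18 to 32 mm short of the pin. Home it is over the pin, and the blank's far edge has 10 mm to the tray's back. Pushed too fast or too far the blank can ride past the pin.
- plaque_near_edge (a point): Middle of the blank's edge face near the flap (half-way up its thickness, on the centre line). At the start the blank touches the floor there, 8 to 22 mm from the inner face of the shut flap; home it is 40 mm in from the front.
- offcut: Bystander: wooden offcut 90 x 40 x 25 mm, beside the jig on its +y side. Origin under its centre, as for all bystanders.
- paint_cup: Bystander: small white cup, 44 mm wide, 45 mm high, beside the jig on its -y side.
- tape_roll: Bystander: roll of paper tape lying flat, 70 mm across, 24 mm high, beside the jig on its +y side.
- brush: Bystander: paint brush lying beside the jig on its -y side.
- tall_cup: Bystander: white cup 72 mm wide, 90 mm high, to the right on the bench.
- glue: Bystander: white glue bottle 60 mm wide, 170 mm high, to the left on the bench.
- hammer: Bystander: hammer lying to the left on the bench.
There are look-alikes about, which are no part of the job. What is shaped like the part that bears plaque_center but orange or purple is not meant.

How it is judged:
By the outcome, as a careful person would: the job done as asked, in the order asked, and still so for the second after the job is handed in, with the robot touching nothing.
It also fails if it takes over 58 s, if anything falls off the work surface, if the arm or the gripper's body presses on something with over 40 N, if the wrist force passes 120 N, or if a joint passes its speed limit or range.

## Working session

There is one attempt and no reset: what is moved stays moved. The work goes in short steps, Python scripts to look and compute and a tool call to move; the robot and the scene stay as the last step left them, time stands still between calls to the robot, and variables do not carry over. Pictures are saved under pics/ and viewed, about 8 in all and at most 12, crops included, and the job is handed in when it is done.

Besides the shell and the picture viewer there is one more tool, called after "Emit:" as name(argument=value, ...), one argument or row to a line, values as JSON. servo_tool: Moves the arm, as the interface text tells. Its arguments: {"type":"object","properties":{"rows":{"type":"array","items":{"type":"array"}},"force":{"type":"number"}},"required":["rows"]}

```bash
mkdir -p pics
cat > h.py <<'E'
import numpy as np, cv2
from rig import *
def towld(cam,p):
    T=np.linalg.inv(np.array(get_calibration(cam)["world_to_cam"])); return (T@np.r_[p,1])[:3]
def proj(cam,P):
    c=get_calibration(cam);q=(np.array(c["world_to_cam"])@np.r_[P,1])[:3];u=np.array(c["intrinsics"])@q;return u[:2]/u[2]
def ray(cam,uv,z):
    c=get_calibration(cam);T=np.linalg.inv(np.array(c["world_to_cam"]));d=T[:3,:3]@np.linalg.inv(np.array(c["intrinsics"]))@np.r_[uv,1];o=T[:3,3]
    return o+d*(z-o[2])/d[2]
E
python3 - <<'E'
from h import *
s=sense();print(s)
a=grab_frame("side");b=grab_frame("top")
cv2.imwrite("pics/a.png",a);cv2.imwrite("pics/b.png",b)
for cam in("side","top"):
  print(cam,towld(cam,[0,0,0]).round())
  for t in("jig","plaque_center","flap","flap_handle","glue"):
    for r in boxes_of(cam,t)[:3]:
      w=towld(cam,r["centre"]);print(t,round(r["conf"],2),w.round(),proj(cam,w).round())
E
```

```text
{'clock': 0.0, 'qpos': array([ 1.28459981e+00,  3.53638259e-01,  1.63415315e+00,  1.17402839e-05,
        1.15522512e+00, -2.40513194e-03]), 'qvel': array([-0.00049473,  0.00012327, -0.00112271,  0.00049721,  0.00039377,
       -0.00011097]), 'joint_efforts': array([-4.84862321e-04, -6.05258846e+01, -3.42057216e+01, -1.04616915e-04,
        9.53285722e-03,  5.04703394e-06]), 'eef_pos': array([174.85802734, 599.52526229, 230.55973722]), 'tcp_rot': array([-3.14016881e+00, -1.41588344e-05,  2.85779651e+00]), 'contact_force': array([-0.76278917, -0.37906236,  0.65786245]), 'wrist_torque': array([-0.03961407,  0.00935791,  0.01436755]), 'opening': 0.9975538716419295}
side [   5. -705. 1130.]
jig 0.83 [639. 124.  43.] [251. 169.]
plaque_center 0.98 [307. 173.  11.] [151. 219.]
plaque_center 0.68 [646. 144.  32.] [249. 167.]
plaque_center 0.66 [412. -87.  11.] [234. 259.]
flap 0.72 [543. 116.  61.] [227. 181.]
flap_handle 0.57 [542. 116.  61.] [227. 181.]
glue 0.64 [625. 445.  93.] [187. 106.]
top [ 441.    5. 1460.]
jig 0.73 [707. 148.  53.] [217. 148.]
plaque_center 0.95 [633. 135.  29.] [221. 168.]
plaque_center 0.87 [309. 182.   9.] [208. 252.]
plaque_center 0.6 [414. -80.   6.] [276. 225.]
flap 0.63 [543. 120. 104.] [223. 190.]
flap_handle 0.53 [540. 121. 104.] [222. 191.]
```

View pics/a.png

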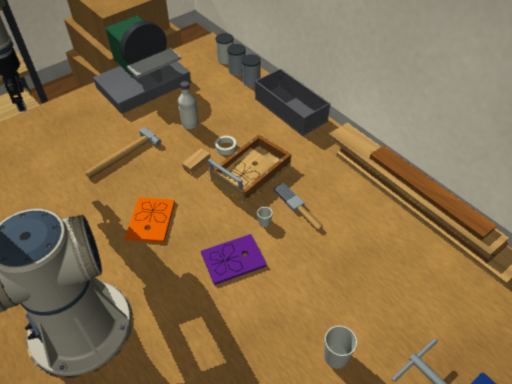

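View pics/b.png

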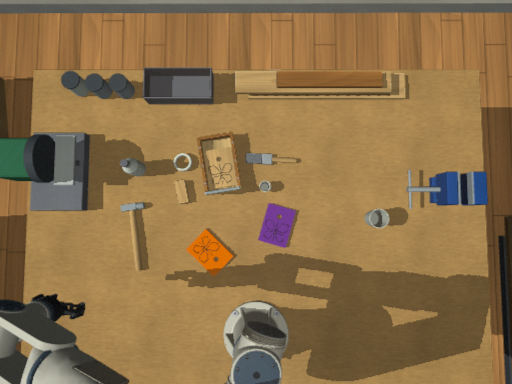

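Candidates shaped like the blank: orange plate at top (208,252) / side (151,219), purple plate at top (277,226) / side (234,259), and the plain wooden one in the jig at top (221,167) / side (249,167). I choose the one in the jig and check it in a close crop.

Run:
```python
from h import *
a=cv2.imread("pics/a.png")[125:205,195:305];b=cv2.imread("pics/b.png")[120:204,180:260]
f=lambda i:cv2.resize(i,(400 if i is b else 400,int(400*i.shape[0]/i.shape[1])),interpolation=cv2.INTER_CUBIC)
A=f(a);B=f(b);H=max(len(A),len(B));o=np.zeros((H,800,3),np.uint8);o[:len(A),:400]=A;o[:len(B),400:]=B
cv2.imwrite("pics/c.png",o);print(A.shape,B.shape)
```

```text
(290, 400, 3) (420, 400, 3)
```

View pics/c.png

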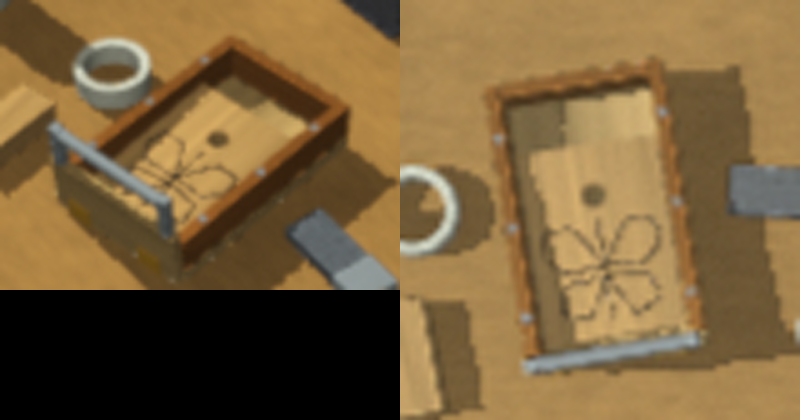

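The crop shows the plain wooden blank with a butterfly in the jig, its hole visible at top ≈(218.6,159). The front flap's handle bar runs from top (205,193) to (240,188). Next I fit the jig pose.

```bash
cat >> h.py <<'E'
def J(p,pose):
    x,y,t=pose;c,s=np.cos(t),np.sin(t);return np.array([x+c*p[0]-s*p[1],y+s*p[0]+c*p[1],p[2]])
E
python3 - <<'E'
from h import *
from scipy.optimize import least_squares
obs=[("top",(212,69.5,50),(197.6,138.4)),("top",(212,-69.5,50),(232,132.8)),("top",(-5,61,105),(205.2,193.0)),("top",(-5,-61,105),(239.8,188)),
("side",(212,69.5,50),(258.8,136)),("side",(212,-69.5,50),(291.3,154.2)),("side",(-5,61,103),(209.6,160.2)),("side",(-5,-61,103),(241.2,181)),]
f=lambda p:np.concatenate([proj(c,J(P,p))-np.array(u) for c,P,u in obs])
r=least_squares(f,[550,120,0.1],x_scale=[1,1,.01]);print(r.x,r.fun.reshape(-1,2).round(1))
p=r.x
print("handle",J((-5,0,99),p),"down",J((-92,0,29),p))
h=ray("top",(180+193/5,120+195/5),14+22);c,s=np.cos(p[2]),np.sin(p[2]);d=h-np.r_[p[:2],0];print("hole jig",c*d[0]+s*d[1],-s*d[0]+c*d[1])
E
```

```text
[5.47925364e+02 1.21408203e+02 1.59915614e-01] [[-0.5 -0.2]
 [ 0.9 -0.3]
 [ 0.7 -0.5]
 [-0.9 -0.8]
 [-1.  -0.5]
 [-0.6  1.4]
 [ 0.9  0.3]
 [-0.6 -0.1]]
handle [542.98916052 120.61202881  99.        ] down [457.09921752 106.75859272  29.        ]
hole jig 121.58704937683693 1.247034104355727
```

```bash
cat >> h.py <<'E'
from scipy.spatial.transform import Rotation as Ro
POSE=(547.9,121.4,0.16)
def plan(tgt,n,op,yaw=None):
    s=sense();R=Ro.from_euler("xyz",s["tcp_rot"]);p=s["eef_pos"]
    Rt=Ro.from_euler("xyz",[np.pi,0,np.pi/2+POSE[2] if yaw is None else yaw]);dv=(R.inv()*Rt).as_rotvec()
    print("at",p.round(1),s["tcp_rot"].round(3),"F",s["contact_force"].round(1),"total turn",np.degrees(dv).round(1))
    st=(np.array(tgt)-p)/n
    for i in range(n):
        Ri=R*Ro.from_rotvec(dv*i/n);print([op,Ri.inv().apply(st).round(1).tolist(),np.degrees(dv/n).round(1).tolist()],end=",\n")
E
python3 -c "
from h import *
h=J((-5,0,150),POSE);plan(h,12,50)"
```

```text
at [175.  600.  231.3] [-3.142 -0.     2.858] F [-0.5  0.2  0.8] total turn [-0.   0.  64.6]
[50, [-40.6, -29.8, 6.8], [-0.0, 0.0, 5.4]],
[50, [-43.2, -25.8, 6.8], [-0.0, 0.0, 5.4]],
[50, [-45.5, -21.7, 6.8], [-0.0, 0.0, 5.4]],
[50, [-47.3, -17.3, 6.8], [-0.0, 0.0, 5.4]],
[50, [-48.7, -12.8, 6.8], [-0.0, 0.0, 5.4]],
[50, [-49.7, -8.2, 6.8], [-0.0, 0.0, 5.4]],
[50, [-50.2, -3.5, 6.8], [-0.0, 0.0, 5.4]],
[50, [-50.3, 1.3, 6.8], [-0.0, 0.0, 5.4]],
[50, [-50.0, 6.0, 6.8], [-0.0, 0.0, 5.4]],
[50, [-49.2, 10.6, 6.8], [-0.0, 0.0, 5.4]],
[50, [-48.0, 15.2, 6.8], [-0.0, 0.0, 5.4]],
[50, [-46.4, 19.6, 6.8], [-0.0, 0.0, 5.4]],
```

Emit:
servo_tool(
  rows=[
    [50,[-40.6,-29.8,6.8],[0,0,5.4]],
    [50,[-43.2,-25.8,6.8],[0,0,5.4]],
    [50,[-45.5,-21.7,6.8],[0,0,5.4]],
    [50,[-47.3,-17.3,6.8],[0,0,5.4]],
    [50,[-48.7,-12.8,6.8],[0,0,5.4]],
    [50,[-49.7,-8.2,6.8],[0,0,5.4]],
    [50,[-50.2,-3.5,6.8],[0,0,5.4]],
    [50,[-50.3,1.3,6.8],[0,0,5.4]],
  ],
)

```text
clock: 1.6
eef_pos: [420.8, 278.9, 177.0]
tcp_rot: [3.141, -0.0, 2.101]
contact_force: [0.7, 0.6, -0.1]
opening: 0.587
```

Emit:
servo_tool(
  rows=[
    [50,[-50,6,6.8],[0,0,5.4]],
    [50,[-49.2,10.6,6.8],[0,0,5.4]],
    [50,[-48,15.2,6.8],[0,0,5.4]],
    [50,[-46.4,19.6,6.8],[0,0,5.4]],
    [50,[0,0,0],[0,0,0]],
  ],
)

```text
clock: 2.22
eef_pos: [543.5, 117.4, 149.3]
tcp_rot: [3.141, 0.0, 1.722]
contact_force: [-0.0, 1.1, -0.8]
opening: 0.587
```

```bash
python3 -c "
from h import *
plan(J((-5,0,84),POSE),5,50);print(sense()['opening'])
o=[]
for c in('side','top'):
  i=grab_frame(c);u,v=proj(c,J((0,0,80),POSE)).astype(int);o.append(cv2.resize(i[v-45:v+45,u-50:u+50],(400,360),interpolation=cv2.INTER_CUBIC))
cv2.imwrite('pics/d.png',np.hstack(o))"
```

```text
at [543.5 117.4 149.3] [3.141 0.    1.722] F [-0.   1.1 -0.8] total turn [ 0.   0.  -0.5]
[50, [0.7, -0.0, 13.1], [0.0, 0.0, -0.1]],
[50, [0.7, -0.0, 13.1], [0.0, 0.0, -0.1]],
[50, [0.7, -0.0, 13.1], [0.0, 0.0, -0.1]],
[50, [0.7, -0.0, 13.1], [0.0, 0.0, -0.1]],
[50, [0.6, -0.0, 13.1], [0.0, 0.0, -0.1]],
0.587022183538632
```

View pics/d.png

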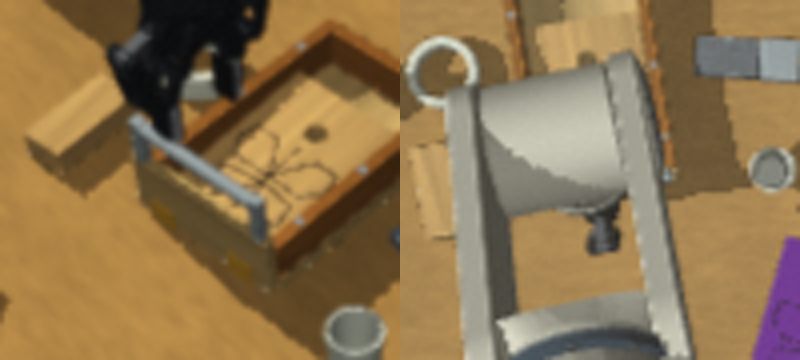

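```bash
python3 -c "
from h import *
o=proj('side',J((0,0,80),POSE)).astype(int)-[50,45]
for P in ((-5,0,155),(-5,0,99),(-30,0,155),(20,0,155),(-5,50,99),(-5,-50,99)): print(P,((proj('side',J(P,POSE))-o)*4).round())
"
```

```text
(-5, 0, 155) [193. 111.]
(-5, 0, 99) [197. 166.]
(-30, 0, 155) [168. 130.]
(20, 0, 155) [218.  93.]
(-5, 50, 99) [149. 133.]
(-5, -50, 99) [247. 200.]
```

The picture shows the open fingers straddling the handle: near tip at about (172,138) and far tip at (230,95) in the crop, with the handle's middle at (200,163). This agrees with the projection, so I descend and grip lightly.

Emit:
servo_tool(
  rows=[
    [50,[0.7,0,13],[0,0,0]],
    [50,[0.7,0,13],[0,0,0]],
    [50,[0.7,0,13],[0,0,0]],
    [50,[0.7,0,13],[0,0,0]],
    [50,[0.6,0,13],[0,0,0]],
    [50,[0,0,0],[0,0,0]],
  ],
)

```text
clock: 3.08
eef_pos: [540.5, 123.1, 83.4]
tcp_rot: [-3.139, 0.0, 1.727]
contact_force: [0.2, -0.5, -0.6]
opening: 0.588
```

Emit:
servo_tool(
  rows=[
    [20,[0,0,0],[0,0,0]],
    [20,[0,0,0],[0,0,0]],
    [5,[0,0,0],[0,0,0]],
    [5,[0,0,0],[0,0,0]],
    [5,[0,0,0],[0,0,0]],
    [5,[0,0,0],[0,0,0]],
  ],
  force=20,
)

```text
clock: 3.82
eef_pos: [541.7, 123.3, 85.2]
tcp_rot: [3.141, 0.0, 1.727]
contact_force: [0.2, -0.0, 6.5]
opening: 0.131
```

```bash
python3 -c "
from h import *
p=sense()['eef_pos'];print(p,sense()['contact_force'],sense()['tcp_rot'],sense()['opening']*85.4)
for k in range(1,17):
  g=lambda a:np.array([-(5*np.cos(a)+95*np.sin(a)),95*np.cos(a)-5*np.sin(a)])
  d=g(1.29*k/16)-g(1.29*(k-1)/16);print([round(float(d[0]),1),round(float(-d[1]),1)],end=' ')
"
```

```text
[541.72955637 123.3029657   85.18390735] [ 0.24669772 -0.04026196  6.46375131] [3.14072136e+00 4.22309922e-05 1.72692112e+00] 11.188780165565765
[-7.6, 0.7] [-7.6, 1.3] [-7.4, 1.9] [-7.2, 2.5] [-7.0, 3.1] [-6.7, 3.6] [-6.4, 4.2] [-6.1, 4.7] [-5.7, 5.2] [-5.2, 5.6] [-4.8, 6.0] [-4.3, 6.4] [-3.7, 6.7] [-3.2, 7.0] [-2.6, 7.2] [-2.0, 7.4]
```

Emit:
servo_tool(
  rows=[
    [5,[0,-7.6,0.7],[0,0,0]],
    [5,[0,-7.6,1.3],[0,0,0]],
    [5,[0,-7.4,1.9],[0,0,0]],
    [5,[0,-7.2,2.5],[0,0,0]],
    [5,[0,-7,3.1],[0,0,0]],
    [5,[0,-6.7,3.6],[0,0,0]],
    [5,[0,-6.4,4.2],[0,0,0]],
    [5,[0,-6.1,4.7],[0,0,0]],
  ],
)

```text
clock: 4.82
eef_pos: [486.8, 114.3, 62.4]
tcp_rot: [3.139, 0.0, 1.727]
contact_force: [10.1, -3.8, -7.1]
opening: 0.129
```

Emit:
servo_tool(
  rows=[
    [5,[0,-5.7,5.2],[0,0,0]],
    [5,[0,-5.2,5.6],[0,0,0]],
    [5,[0,-4.8,6],[0,0,0]],
    [5,[0,-4.3,6.4],[0,0,0]],
    [5,[0,-3.7,6.7],[0,0,0]],
    [5,[0,-3.2,7],[0,0,0]],
    [5,[0,-2.6,6.5],[0,0,0]],
    [5,[0,0,0],[0,0,0]],
  ],
)

```text
clock: 5.82
eef_pos: [462.0, 110.8, 20.7]
tcp_rot: [3.131, -0.0, 1.727]
contact_force: [13.2, -3.7, 1.8]
opening: 0.128
```

```bash
python3 -c "
from h import *
print(J((-91.7,0,29.2),POSE),sense()['eef_pos'])
o=[]
for c in('side',):
  i=grab_frame(c);u,v=proj(c,J((0,0,40),POSE)).astype(int);o.append(cv2.resize(i[v-55:v+45,u-65:u+65],(780,600),interpolation=cv2.INTER_CUBIC))
cv2.imwrite('pics/e.png',np.hstack(o))"
```

```text
[457.37125811 106.79052045  29.2       ] [462.01713924 110.83501315  20.71045035]
```

View pics/e.png

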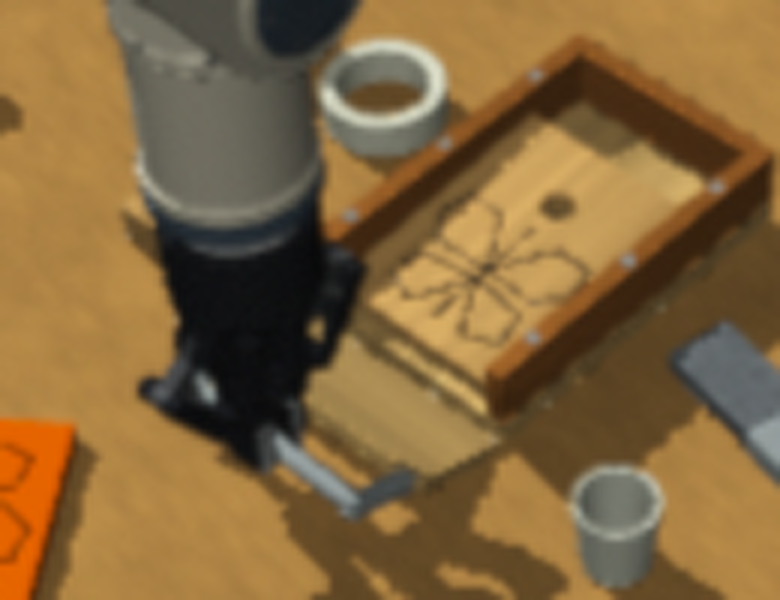

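The flap is almost down, with the handle at about (320,475) in the crop and the panel sloping. I press it the last few mm to the stop.

Emit:
servo_tool(
  rows=[
    [5,[0,-2,3],[0,0,0]],
    [5,[0,-1,3],[0,0,0]],
    [5,[0,0,2],[0,0,0]],
    [5,[0,0,0],[0,0,0]],
  ],
)

```text
clock: 6.38
eef_pos: [462.1, 111.5, 14.6]
tcp_rot: [3.125, -0.001, 1.727]
contact_force: [14.4, 1.1, 25.2]
opening: 0.132
```

Emit:
servo_tool(
  rows=[
    [24,[0,0,-2],[0,0,0]],
    [24,[0,0,0],[0,0,0]],
    [24,[0,0,0],[0,0,0]],
    [24,[0,0,-15],[0,0,0]],
    [24,[0,0,-30],[0,0,0]],
    [0,[0,0,-40],[0,0,0]],
    [0,[0,0,0],[0,0,0]],
  ],
)

```text
clock: 7.25
eef_pos: [454.0, 109.8, 99.9]
tcp_rot: [3.14, -0.001, 1.727]
contact_force: [0.1, 0.4, -0.1]
opening: 0.002
```

```bash
python3 -c "
from h import *
plan(J((-60,0,100),POSE),2,0)
o=[]
for c in('side','top'):
  i=grab_frame(c);u,v=proj(c,J((30,0,40),POSE)).astype(int);o.append(cv2.resize(i[v-45:v+45,u-50:u+50],(400,360),interpolation=cv2.INTER_CUBIC))
cv2.imwrite('pics/f.png',np.hstack(o))
o=proj('side',J((30,0,40),POSE)).astype(int)-[50,45]
for P in ((-91.7,0,29.2),(-91.7,-55,29.2),(0,-57,14),(9,0,14),(15,0,14),(20,0,14),(25,0,14)): print(P,((proj('side',J(P,POSE))-o)*4).round())
"
```

```text
at [454.  109.8  99.9] [ 3.140e+00 -1.000e-03  1.727e+00] F [ 0.1  0.4 -0.1] total turn [ 0.1 -0.  -0.2]
[0, [-1.7, 17.3, -0.0], [0.0, -0.0, -0.1]],
[0, [-1.7, 17.3, -0.1], [0.0, -0.0, -0.1]],
(-91.7, 0, 29.2) [ 87. 284.]
(-91.7, -55, 29.2) [140. 323.]
(0, -57, 14) [230. 266.]
(9, 0, 14) [184. 221.]
(15, 0, 14) [190. 217.]
(20, 0, 14) [194. 213.]
(25, 0, 14) [199. 209.]
```

View pics/f.png

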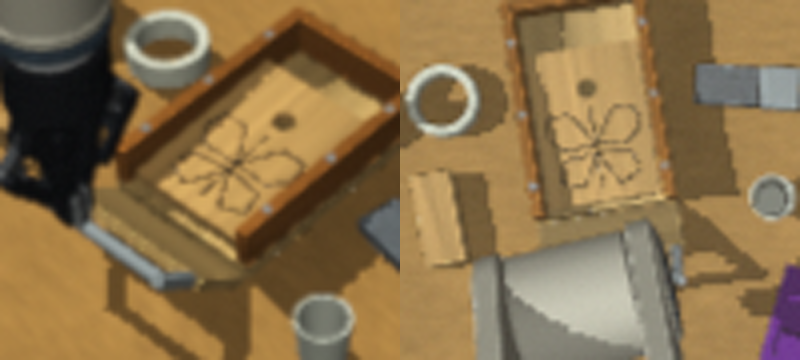

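```bash
python3 -c "
from h import *
o=proj('side',J((30,0,40),POSE)).astype(int)-[50,45]
for a in (0,.6,.8,.9,1,1.1,1.25):
  x,z=-(5*np.cos(a)+95*np.sin(a)),4+95*np.cos(a)-5*np.sin(a)
  print(a,[((proj('side',J((x,y,z),POSE))-o)*4).round() for y in (50,0,-60)])
"
```

```text
0 [array([117., 121.]), array([165., 154.]), array([225., 195.])]
0.6 [array([ 67., 178.]), array([115., 212.]), array([175., 254.])]
0.8 [array([ 55., 200.]), array([103., 235.]), array([162., 277.])]
0.9 [array([ 50., 212.]), array([ 98., 246.]), array([157., 289.])]
1 [array([ 46., 223.]), array([ 94., 257.]), array([152., 300.])]
1.1 [array([ 43., 234.]), array([ 90., 268.]), array([149., 311.])]
1.25 [array([ 40., 249.]), array([ 87., 284.]), array([145., 327.])]
```

The picture shows the handle's end at about (163,282), which fits a flap angle of about 0.8, so the flap followed the fingers up when I released. I press it down again from above with shut fingers on the rod.

Emit:
servo_tool(
  rows=[
    [0,[0,10,0],[0,0,0]],
    [0,[0,0,14],[0,0,0]],
    [0,[0,0,10],[0,0,0]],
    [0,[0,0,10],[0,0,0]],
    [0,[0,0,10],[0,0,0]],
    [0,[0,0,10],[0,0,0]],
    [0,[0,0,8],[0,0,0]],
    [0,[0,0,3],[0,0,0]],
  ],
)

```text
clock: 8.35
eef_pos: [449.5, 108.4, 29.5]
tcp_rot: [-3.114, 0.001, 1.726]
contact_force: [-33.9, -1.5, 12.2]
opening: -0.001
```

Emit:
servo_tool(
  rows=[
    [0,[0,-14,0],[0,0,0]],
    [0,[0,-8,0],[0,0,0]],
    [0,[0,0,-20],[0,0,0]],
    [0,[0,0,-40],[0,0,0]],
    [0,[0,0,-30],[0,0,0]],
    [0,[0,0,-30],[0,0,0]],
  ],
)

```text
clock: 9.1
eef_pos: [443.0, 107.8, 154.8]
tcp_rot: [3.139, -0.0, 1.727]
contact_force: [-0.3, 0.2, -0.2]
opening: 0.004
```

```bash
cat >> h.py <<'E'
def look(fn,cams=('side','top')):
    o=[]
    for c in cams:
      i=grab_frame(c);u,v=proj(c,J((30,0,40),POSE)).astype(int);o.append(cv2.resize(i[v-45:v+45,u-50:u+50],(400,360),interpolation=cv2.INTER_CUBIC))
    cv2.imwrite(fn,np.hstack(o))
    c=cams[0];o=proj(c,J((30,0,40),POSE)).astype(int)-[50,45]
    for a in (0,.6,.8,.9,1,1.1,1.2,1.25):
      x,z=-(5*np.cos(a)+95*np.sin(a)),4+95*np.cos(a)-5*np.sin(a)
      print(a,[((proj(c,J((x,y,z),POSE))-o)*4).round() for y in (50,0,-60)])
E
python3 -c "
from h import *
print(sense()['eef_pos']);look('pics/g.png')"
```

```text
[443.01861253 107.82272521 154.83000321]
0 [array([117., 121.]), array([165., 154.]), array([225., 195.])]
0.6 [array([ 67., 178.]), array([115., 212.]), array([175., 254.])]
0.8 [array([ 55., 200.]), array([103., 235.]), array([162., 277.])]
0.9 [array([ 50., 212.]), array([ 98., 246.]), array([157., 289.])]
1 [array([ 46., 223.]), array([ 94., 257.]), array([152., 300.])]
1.1 [array([ 43., 234.]), array([ 90., 268.]), array([149., 311.])]
1.2 [array([ 41., 244.]), array([ 88., 279.]), array([146., 322.])]
1.25 [array([ 40., 249.]), array([ 87., 284.]), array([145., 327.])]
```

View pics/g.png

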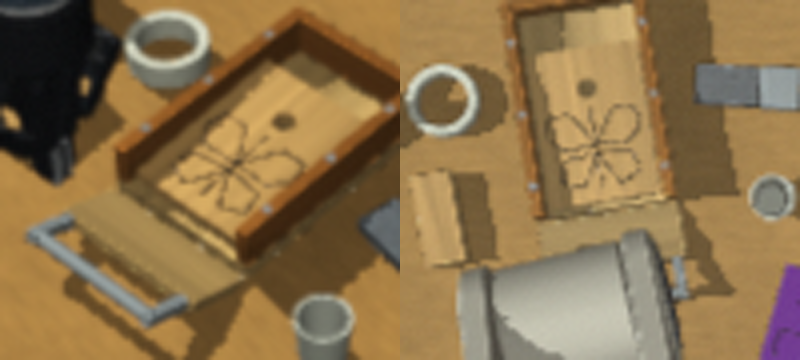

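The flap now reads about 1.2 rad: the handle's ends are at (35,235) and (150,320). I press squarely on the rod from above to be sure it reaches the stop.

```bash
python3 -c "
from h import *
plan(J((-89,0,50),POSE),3,0)"
```

```text
at [444.9 108.3 156.5] [ 3.134e+00 -1.000e-03  1.727e+00] F [-0.1 -0.6  0.4] total turn [ 0.4 -0.  -0.2]
[0, [-1.1, 4.7, 35.5], [0.1, -0.0, -0.1]],
[0, [-1.1, 4.7, 35.5], [0.1, -0.0, -0.1]],
[0, [-1.1, 4.8, 35.5], [0.1, -0.0, -0.1]],
```

Emit:
servo_tool(
  rows=[
    [0,[-1,7,20],[0,0,0]],
    [0,[-1,7,35],[0,0,0]],
    [0,[0,0,35],[0,0,0]],
    [0,[0,0,14],[0,0,0]],
    [0,[0,0,4],[0,0,0]],
    [0,[0,0,3],[0,0,0]],
    [0,[0,0,0],[0,0,0]],
  ],
)

```text
clock: 10.07
eef_pos: [456.8, 108.0, 43.0]
tcp_rot: [3.14, -0.0, 1.727]
contact_force: [-0.1, 0.2, 0.1]
opening: 0.001
```

Emit:
servo_tool(
  rows=[
    [0,[0,0,2],[0,0,0]],
    [0,[0,0,2],[0,0,0]],
    [0,[0,0,2],[0,0,0]],
    [0,[0,0,2],[0,0,0]],
    [0,[0,0,0],[0,0,0]],
  ],
)

```text
clock: 10.7
eef_pos: [456.2, 107.8, 34.8]
tcp_rot: [-3.141, 0.0, 1.727]
contact_force: [-3.2, -0.4, 11.0]
opening: -0.001
```

Emit:
servo_tool(
  rows=[
    [0,[0,0,2],[0,0,0]],
    [0,[0,0,0],[0,0,0]],
  ],
)

```text
clock: 10.95
eef_pos: [456.4, 107.9, 34.1]
tcp_rot: [3.141, -0.0, 1.727]
contact_force: [-9.5, -1.9, 37.2]
opening: 0.001
```

Emit:
servo_tool(
  rows=[
    [0,[0,0,-20],[0,0,0]],
    [0,[0,0,-40],[0,0,0]],
    [0,[0,0,0],[0,0,0]],
  ],
)

```text
clock: 11.32
eef_pos: [458.1, 108.3, 94.5]
tcp_rot: [3.137, -0.0, 1.727]
contact_force: [0.7, -0.2, 0.0]
opening: 0.004
```

```bash
python3 -c "
from h import *
plan(J((-14,0,60),POSE),3,0)"
```

```text
at [458.1 108.3  94.5] [ 3.137 -0.     1.727] F [ 0.7 -0.2  0. ] total turn [ 0.3 -0.  -0.2]
[0, [-0.4, 25.5, 11.6], [0.1, -0.0, -0.1]],
[0, [-0.4, 25.5, 11.6], [0.1, -0.0, -0.1]],
[0, [-0.4, 25.5, 11.5], [0.1, -0.0, -0.1]],
```

The flap is at its stop: the rod top reads z≈34.5 and the force rose steeply. Now to the blank's near edge.

Emit:
servo_tool(
  rows=[
    [0,[-0.4,25.5,11.5],[0,0,0]],
    [0,[-0.4,25.5,11.5],[0,0,0]],
    [0,[-0.4,25.5,11.5],[0,0,0]],
    [0,[0,0,20],[0,0,0]],
    [0,[0,0,13],[0,0,0]],
    [0,[0,0,7],[0,0,0]],
    [0,[0,0,0],[0,0,0]],
  ],
)

```text
clock: 12.2
eef_pos: [531.4, 118.4, 17.3]
tcp_rot: [-3.141, 0.0, 1.727]
contact_force: [-0.1, 0.4, 0.3]
opening: -0.002
```

Emit:
servo_tool(
  rows=[
    [0,[0,4,-1.3],[0,0,0]],
    [0,[0,4,0],[0,0,0]],
    [0,[0,2,0],[0,0,0]],
    [0,[0,2,0],[0,0,0]],
    [0,[0,2,0],[0,0,0]],
    [0,[0,0,0],[0,0,0]],
  ],
)

```text
clock: 12.95
eef_pos: [545.9, 120.7, 19.1]
tcp_rot: [3.142, 0.0, 1.727]
contact_force: [0.4, -0.7, 0.8]
opening: -0.002
```

```bash
python3 -c "
from h import *
look('pics/h.png')"
```

```text
0 [array([117., 121.]), array([165., 154.]), array([225., 195.])]
0.6 [array([ 67., 178.]), array([115., 212.]), array([175., 254.])]
0.8 [array([ 55., 200.]), array([103., 235.]), array([162., 277.])]
0.9 [array([ 50., 212.]), array([ 98., 246.]), array([157., 289.])]
1 [array([ 46., 223.]), array([ 94., 257.]), array([152., 300.])]
1.1 [array([ 43., 234.]), array([ 90., 268.]), array([149., 311.])]
1.2 [array([ 41., 244.]), array([ 88., 279.]), array([146., 322.])]
1.25 [array([ 40., 249.]), array([ 87., 284.]), array([145., 327.])]
```

View pics/h.png

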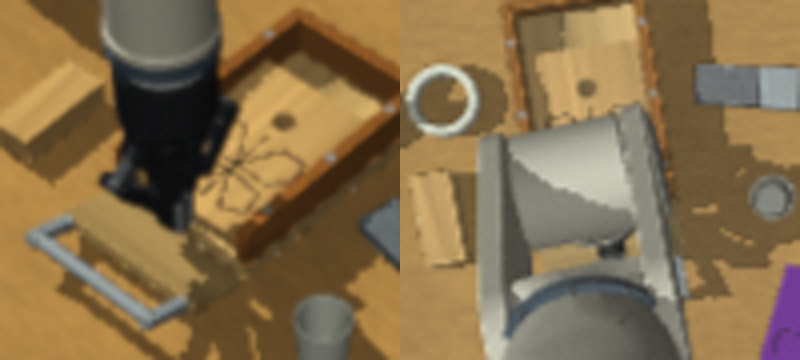

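The fingertip, at crop (180,222), stands just short of the blank's near edge, with no contact yet. The hole shows at side (284,120) and top (587,88). I push slowly.

Emit:
servo_tool(
  rows=[
    [0,[0,2,0],[0,0,0]],
    [0,[0,2,0],[0,0,0]],
    [0,[0,2,0],[0,0,0]],
    [0,[0,0,0],[0,0,0]],
  ],
)

```text
clock: 13.55
eef_pos: [551.6, 121.6, 19.0]
tcp_rot: [-3.141, 0.0, 1.727]
contact_force: [-1.4, 0.3, 0.5]
opening: 0.002
```

```bash
cat >> h.py <<'E'
def hole():
    i=grab_frame("top");u,v=proj("top",J((135,0,30),POSE)).astype(int)
    g=cv2.cvtColor(i,cv2.COLOR_BGR2GRAY)[v-12:v+13,u-7:u+8].astype(float)
    b=cv2.GaussianBlur(g,(0,0),1);y,x=np.unravel_index(b.argmin(),b.shape)
    w=np.clip(g.max()*0.8-g,0,None)*(np.hypot(*np.indices(g.shape)-np.array([[[y]],[[x]]]))<4)
    yy,xx=np.indices(g.shape);uv=np.array([(w*xx).sum(),(w*yy).sum()])/w.sum()+[u-7,v-12]
    h=ray("top",uv,30);d=h-np.r_[POSE[:2],0];c,s=np.cos(POSE[2]),np.sin(POSE[2])
    st=sense();e=st["eef_pos"]-np.r_[POSE[:2],0]
    print("hole uv",uv.round(1),"jig",(c*d[0]+s*d[1]).round(1),(-s*d[0]+c*d[1]).round(1),"tool jig",(c*e[0]+s*e[1]).round(1),(-s*e[0]+c*e[1]).round(1),"F",st["contact_force"].round(1),"min",b.min().round(),"t",st["clock"])
E
python3 -c "
from h import *
hole()"
```

```text
hole uv [218.1 158.1] jig 126.6 3.1 tool jig 3.7 -0.4 F [-1.9  0.2  1.6] min 105.0 t 13.6
```

Emit:
servo_tool(
  rows=[
    [0,[0,2,0],[0,0,0]],
    [0,[0,2,0],[0,0,0]],
    [0,[0,2,0],[0,0,0]],
    [0,[0,2,0],[0,0,0]],
    [0,[0,2,0],[0,0,0]],
    [0,[0,2,0],[0,0,0]],
    [0,[0,2,0],[0,0,0]],
    [0,[0,0,0],[0,0,0]],
  ],
)

```text
clock: 14.6
eef_pos: [566.0, 123.9, 19.1]
tcp_rot: [3.141, -0.0, 1.727]
contact_force: [0.4, 0.4, 0.3]
opening: 0.002
```

```bash
python3 -c "
from h import *
hole()"
```

```text
hole uv [217.4 154.5] jig 140.9 3.7 tool jig 18.2 -0.4 F [-0.7 -0.1 -0. ] min 108.0 t 14.65
```

Emit:
servo_tool(
  rows=[
    [0,[0,1.5,0],[0,0,0]],
    [0,[0,1.5,0],[0,0,0]],
    [0,[0,1,0],[0,0,0]],
    [0,[0,1,0],[0,0,0]],
    [0,[0,0,0],[0,0,0]],
  ],
)

```text
clock: 15.28
eef_pos: [570.7, 124.6, 19.1]
tcp_rot: [3.141, 0.0, 1.727]
contact_force: [-1.0, 0.6, 0.3]
opening: -0.002
```

```bash
python3 -c "
from h import *
hole()"
```

```text
hole uv [217.2 153.1] jig 146.2 3.4 tool jig 23.0 -0.4 F [-1.  -0.6  0.8] min 104.0 t 15.325
```

Emit:
servo_tool(
  rows=[
    [0,[0,1,0],[0,0,0]],
    [0,[0,1,0],[0,0,0]],
    [0,[0,0,0],[0,0,0]],
  ],
)

```text
clock: 15.7
eef_pos: [572.6, 124.9, 19.1]
tcp_rot: [3.141, -0.0, 1.727]
contact_force: [-0.5, 0.2, -0.3]
opening: -0.002
```

```bash
python3 -c "
from h import *
hole()"
```

```text
hole uv [217.1 152.7] jig 148.0 3.7 tool jig 25.0 -0.4 F [-1.9  0.4  0.8] min 103.0 t 15.75
```

Emit:
servo_tool(
  rows=[
    [0,[0,1,0],[0,0,0]],
    [0,[0,1,0],[0,0,0]],
    [0,[0,0,0],[0,0,0]],
  ],
)

```text
clock: 16.12
eef_pos: [574.9, 125.3, 19.2]
tcp_rot: [3.141, -0.0, 1.727]
contact_force: [-0.8, -0.3, 0.0]
opening: -0.004
```

```bash
python3 -c "
from h import *
hole();look('pics/i.png')"
```

```text
hole uv [217.  151.9] jig 151.0 3.6 tool jig 27.4 -0.4 F [-0.3 -0.3 -0.1] min 101.0 t 16.175
0 [array([117., 121.]), array([165., 154.]), array([225., 195.])]
0.6 [array([ 67., 178.]), array([115., 212.]), array([175., 254.])]
0.8 [array([ 55., 200.]), array([103., 235.]), array([162., 277.])]
0.9 [array([ 50., 212.]), array([ 98., 246.]), array([157., 289.])]
1 [array([ 46., 223.]), array([ 94., 257.]), array([152., 300.])]
1.1 [array([ 43., 234.]), array([ 90., 268.]), array([149., 311.])]
1.2 [array([ 41., 244.]), array([ 88., 279.]), array([146., 322.])]
1.25 [array([ 40., 249.]), array([ 87., 284.]), array([145., 327.])]
```

View pics/i.png

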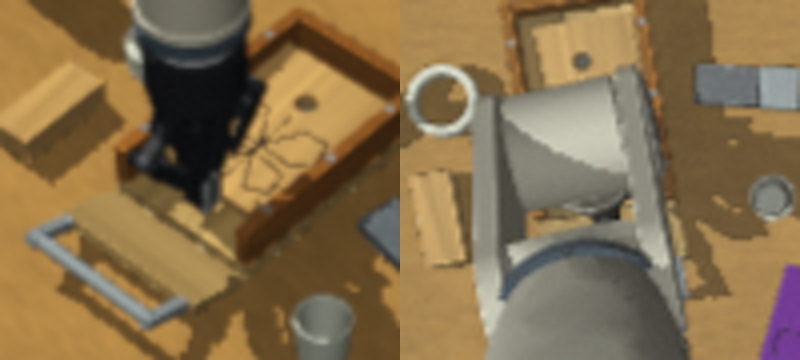

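The blank has moved well in, and the hole is at side (306,103) with a greyish spot. I push 1 mm at a time to see whether the force rises, which would mean the pin holds it.

Emit:
servo_tool(
  rows=[
    [0,[0,1,0],[0,0,0]],
    [0,[0,0,0],[0,0,0]],
  ],
)

```text
clock: 16.52
eef_pos: [575.7, 125.5, 19.1]
tcp_rot: [3.141, -0.0, 1.727]
contact_force: [1.0, -1.1, 0.1]
opening: 0.001
```

Emit:
servo_tool(
  rows=[
    [0,[0,1,0],[0,0,0]],
    [0,[0,0,0],[0,0,0]],
  ],
)

```text
clock: 16.77
eef_pos: [576.5, 125.6, 19.1]
tcp_rot: [3.141, -0.0, 1.727]
contact_force: [-0.5, 0.4, -0.7]
opening: -0.0
```

```bash
python3 -c "
from h import *
hole()"
```

```text
hole uv [217.  151.7] jig 152.0 3.3 tool jig 28.9 -0.5 F [ 0.7  0.5 -0.4] min 102.0 t 16.825
```

Emit:
servo_tool(
  rows=[
    [0,[0,1,0],[0,0,0]],
    [0,[0,0,0],[0,0,0]],
  ],
)

```text
clock: 17.08
eef_pos: [577.5, 125.7, 19.1]
tcp_rot: [3.141, -0.0, 1.727]
contact_force: [-0.1, 0.5, -0.1]
opening: 0.004
```

```bash
python3 -c "
from h import *
hole()"
```

```text
hole uv [216.9 151.4] jig 153.1 3.5 tool jig 29.8 -0.5 F [-0.1 -0.4  0.8] min 103.0 t 17.125
```

```bash
python3 -c "
from h import *
i=grab_frame('side');u,v=proj('side',J((140,0,30),POSE)).astype(int)
s=12
cv2.imwrite('pics/j.png',cv2.resize(i[v-24:v+24,u-32:u+32],None,fx=s,fy=s,interpolation=cv2.INTER_CUBIC))
o=np.array([u-32,v-24])
print('backwall floor',[((proj('side',J((200,y,14),POSE))-o)*s).round() for y in(57,-57)])
for n,e,zf,zh in(('flat42',42,26,26),('tilt42',42,40,37),('flat38',38,26,26)):
  print(n,'far L,R',[((proj('side',J((e+150,y,zf),POSE))-o)*s).round() for y in(55,-55)],'far mid bottom',((proj('side',J((e+150,0,zf-12),POSE))-o)*s).round(),'hole',((proj('side',J((e+110,0,zh),POSE))-o)*s).round())
"
```

```text
backwall floor [array([386., 123.]), array([705., 322.])]
flat42 far L,R [array([371., 110.]), array([681., 302.])] far mid bottom [523. 236.] hole [424. 284.]
tilt42 far L,R [array([371.,  72.]), array([683., 265.])] far mid bottom [524. 199.] hole [424. 254.]
flat38 far L,R [array([362., 117.]), array([672., 311.])] far mid bottom [513. 244.] hole [414. 292.]
```

View pics/j.png

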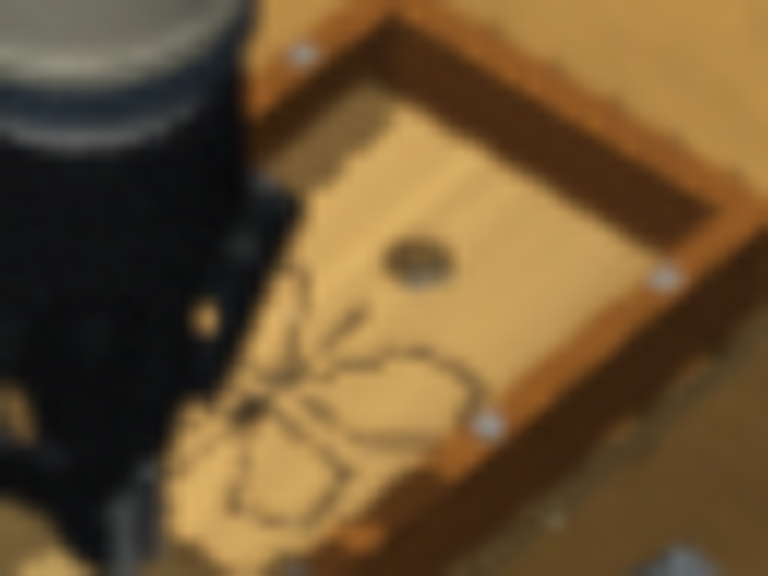

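The crop shows the blank still tilted. Its far edge runs (378,85) to (655,250), matching the tilted prediction, and the pin glints inside the hole at (422,280). The rim is likely riding the cone, so I carry on in small nudges.

Emit:
servo_tool(
  rows=[
    [0,[0,0.5,0],[0,0,0]],
    [0,[0,0.5,0],[0,0,0]],
    [0,[0,0,0],[0,0,0]],
  ],
)

```text
clock: 17.55
eef_pos: [578.4, 125.9, 19.1]
tcp_rot: [3.142, 0.0, 1.727]
contact_force: [0.1, 0.7, -0.5]
opening: -0.0
```

```bash
cat >> h.py <<'E'
def sh(ref='pics/j.png'):
    i=grab_frame('side');u,v=proj('side',J((140,0,30),POSE)).astype(int)
    c=cv2.resize(i[v-24:v+24,u-32:u+32],None,fx=12,fy=12,interpolation=cv2.INTER_CUBIC)
    g=cv2.GaussianBlur(cv2.cvtColor(c,cv2.COLOR_BGR2GRAY).astype(float),(0,0),6)[190:340,350:500]
    w=np.clip(130-g,0,None);yy,xx=np.indices(g.shape);print("side hole",((w*xx).sum()/w.sum()+350).round(1),((w*yy).sum()/w.sum()+190).round(1))
    return c
E
python3 -c "
from h import *
j=cv2.imread('pics/j.png');g=cv2.GaussianBlur(cv2.cvtColor(j,cv2.COLOR_BGR2GRAY).astype(float),(0,0),6)[190:340,350:500]
w=np.clip(130-g,0,None);yy,xx=np.indices(g.shape);print('before',((w*xx).sum()/w.sum()+350).round(1),((w*yy).sum()/w.sum()+190).round(1))
hole();sh();print(((proj('top',J((150,0,25),POSE)))).round(1))"
```

```text
before 417.1 261.1
hole uv [217.1 151.3] jig 153.3 2.7 tool jig 30.8 -0.5 F [ 0.8 -0.1 -0.7] min 117.0 t 17.6
side hole 411.2 256.1
[218.1 152.3]
```

```bash
cat >> h.py <<'E'
def edge(c):
    g=cv2.cvtColor(c,cv2.COLOR_BGR2GRAY).astype(float);out=[]
    for x in(440,480,520,560,600):
        col=cv2.blur(g,(15,5))[40:330,x];k=np.argmin(col);out.append(int(k+np.argmax(col[k:]>115)+40))
    return out
E
python3 -c "
from h import *
j=cv2.imread('pics/j.png');c=sh();cv2.imwrite('pics/k.png',c);print(edge(j),edge(c))
import rig
o=proj('side',J((140,0,30),POSE)).astype(int)-[32,24]
for n,e,z in(('flat',40,26),('tilt',40,40),('half',40,36)):
  A,B=[(proj('side',J((e+150,y,z),POSE))-o)*12 for y in(55,-55)];print(n,[int(A[1]+(x-A[0])*(B[1]-A[1])/(B[0]-A[0])) for x in(440,480,520,560,600)])
for x in range(340,500,12):print([int(cv2.cvtColor(c,cv2.COLOR_BGR2GRAY)[y,x]) for y in range(220,320,12)],[int(cv2.cvtColor(j,cv2.COLOR_BGR2GRAY)[y,x]) for y in range(220,320,12)])
"
```

```text
side hole 411.3 256.1
[127, 149, 175, 200, 224] [149, 165, 189, 217, 240]
flat [159, 184, 208, 233, 258]
tilt [121, 145, 170, 195, 220]
half [132, 156, 181, 206, 231]
[128, 156, 167, 168, 172, 176, 176, 171, 165] [170, 170, 171, 176, 180, 178, 172, 166, 149]
[155, 166, 168, 171, 176, 177, 172, 167, 160] [170, 171, 175, 180, 180, 172, 168, 152, 118]
[161, 168, 170, 174, 177, 174, 168, 163, 150] [171, 173, 179, 180, 174, 169, 165, 148, 135]
[165, 169, 173, 175, 168, 159, 165, 161, 142] [173, 177, 175, 162, 157, 165, 172, 169, 166]
[167, 172, 175, 166, 135, 125, 152, 168, 164] [178, 175, 146, 109, 112, 149, 171, 172, 168]
[171, 176, 169, 133, 100, 110, 133, 161, 167] [178, 162, 109, 81, 85, 120, 161, 168, 166]
[174, 176, 160, 112, 104, 135, 139, 151, 162] [172, 149, 101, 84, 84, 107, 150, 165, 165]
[175, 171, 156, 115, 102, 120, 133, 146, 159] [166, 147, 104, 88, 90, 115, 152, 163, 164]
[171, 166, 156, 125, 97, 98, 116, 144, 159] [165, 155, 118, 88, 88, 118, 155, 164, 165]
[165, 164, 163, 143, 110, 104, 120, 151, 161] [168, 167, 143, 114, 109, 136, 158, 165, 165]
[164, 166, 169, 162, 148, 139, 143, 158, 163] [172, 171, 164, 156, 150, 157, 164, 165, 167]
[165, 169, 168, 165, 160, 158, 159, 162, 163] [171, 168, 165, 163, 161, 163, 165, 165, 166]
[167, 168, 165, 162, 160, 160, 162, 161, 163] [168, 166, 163, 161, 163, 165, 165, 165, 166]
[168, 165, 163, 159, 160, 161, 162, 162, 163] [165, 163, 162, 163, 163, 164, 164, 166, 165]
```

View pics/k.png

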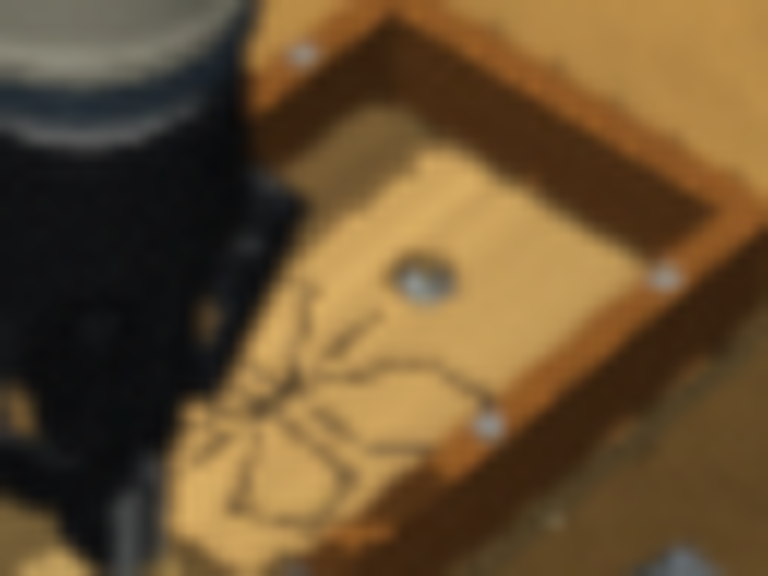

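The pin's steel top now sits inside the hole at (423,278) and the far edge has dropped by about 20 crop pixels, so the blank is over the pin. I back off, lift, and test flatness with a light touch on top; it should meet at z≈26.

Emit:
servo_tool(
  rows=[
    [0,[0,-8,0],[0,0,0]],
    [0,[0,0,-20],[0,0,0]],
    [0,[0,0,-20],[0,0,0]],
    [0,[0,50,0],[0,0,0]],
    [0,[0,50,0],[0,0,0]],
    [0,[0,0,14],[0,0,0]],
    [0,[0,0,10],[0,0,0]],
    [0,[0,0,4],[0,0,0]],
  ],
)

```text
clock: 18.7
eef_pos: [667.5, 139.8, 30.3]
tcp_rot: [-3.139, 0.0, 1.727]
contact_force: [-0.1, -0.2, 0.6]
opening: -0.001
```

Emit:
servo_tool(
  rows=[
    [0,[0,0,2],[0,0,0]],
    [0,[0,0,1.5],[0,0,0]],
    [0,[0,0,0],[0,0,0]],
  ],
)

```text
clock: 19.08
eef_pos: [669.2, 140.2, 27.8]
tcp_rot: [3.141, 0.0, 1.727]
contact_force: [0.6, 0.6, -0.6]
opening: -0.001
```

Emit:
servo_tool(
  rows=[
    [0,[0,0,1.5],[0,0,0]],
    [0,[0,0,1],[0,0,0]],
    [0,[0,0,0],[0,0,0]],
  ],
)

```text
clock: 19.45
eef_pos: [669.5, 140.2, 26.1]
tcp_rot: [3.141, 0.0, 1.727]
contact_force: [-3.0, -0.8, 8.7]
opening: 0.003
```

The light touch met the surface at z=26.1, so the blank is flat. Next the handle again.

Emit:
servo_tool(
  rows=[
    [0,[0,0,-20],[0,0,0]],
    [0,[0,0,-40],[0,0,0]],
    [26,[0,-50,-25],[0,0,0]],
    [26,[0,-60,0],[0,0,0]],
    [26,[0,-60,0],[0,0,0]],
    [26,[0,-40,0],[0,0,0]],
    [26,[0,0,0],[0,0,0]],
  ],
)

```text
clock: 20.32
eef_pos: [459.2, 107.0, 110.9]
tcp_rot: [-3.141, 0.0, 1.727]
contact_force: [1.3, -0.1, -0.6]
opening: 0.305
```

```bash
python3 -c "
from h import *
plan(J((-91.7,0,15),POSE),1,26);print(sense()['opening']*85.4);hole()"
```

```text
at [459.2 107.  110.9] [-3.141  0.     1.727] F [ 1.3 -0.1 -0.6] total turn [-0.1  0.  -0.2]
[26, [0.0, -1.8, 95.9], [-0.1, 0.0, -0.2]],
26.03188406919715
hole uv [217.1 151.4] jig 153.1 2.8 tool jig -87.2 0.1 F [ 1.3 -0.4 -0.3] min 116.0 t 20.375
```

Emit:
servo_tool(
  rows=[
    [26,[0,-4.5,20],[0,0,0]],
    [26,[0,0,30],[0,0,0]],
    [26,[0,0,20],[0,0,0]],
    [26,[0,0,15],[0,0,0]],
    [26,[0,0,10],[0,0,0]],
    [26,[0,0,0],[0,0,0]],
  ],
)

```text
clock: 21.12
eef_pos: [457.5, 106.8, 14.7]
tcp_rot: [-3.141, 0.0, 1.727]
contact_force: [-0.2, 1.0, 0.6]
opening: 0.301
```

Emit:
servo_tool(
  rows=[
    [5,[0,0,0],[0,0,0]],
    [5,[0,0,0],[0,0,0]],
    [5,[0,0,0],[0,0,0]],
    [5,[0,0,0],[0,0,0]],
  ],
  force=40,
)

```text
clock: 21.62
eef_pos: [463.0, 107.8, 16.8]
tcp_rot: [3.131, -0.0, 1.727]
contact_force: [12.8, -0.4, -7.9]
opening: 0.124
```

```bash
python3 -c "
from h import *
for k in range(12):
  g=lambda a:np.array([-(5*np.cos(a)+95*np.sin(a)),95*np.cos(a)-5*np.sin(a)])
  d=g(1.25-.1*(k+1))-g(1.25-.1*k);print([round(float(d[0]),1),round(float(-d[1]),1)],end=' ')
hole()"
```

```text
[3.0, -9.0] [3.9, -8.7] [4.7, -8.3] [5.5, -7.7] [6.3, -7.2] [6.9, -6.5] [7.6, -5.8] [8.1, -5.0] [8.6, -4.2] [8.9, -3.3] [9.2, -2.4] [9.4, -1.4] hole uv [217.1 151.4] jig 153.1 2.8 tool jig -86.0 0.1 F [12.5 -0.9 -8.2] min 118.0 t 21.675
```

Emit:
servo_tool(
  rows=[
    [5,[0,5,0],[0,0,0]],
    [5,[0,3,-9],[0,0,0]],
    [5,[0,3.9,-8.7],[0,0,0]],
    [5,[0,4.7,-8.3],[0,0,0]],
    [5,[0,5.5,-7.7],[0,0,0]],
    [5,[0,6.3,-7.2],[0,0,0]],
    [5,[0,0,0],[0,0,0]],
  ],
)

```text
clock: 22.55
eef_pos: [483.7, 111.1, 56.6]
tcp_rot: [-3.138, -0.0, 1.727]
contact_force: [-9.5, 1.1, 7.0]
opening: 0.115
```

Emit:
servo_tool(
  rows=[
    [5,[0,6.9,-6.5],[0,0,0]],
    [5,[0,7.6,-5.8],[0,0,0]],
    [5,[0,8.1,-5],[0,0,0]],
    [5,[0,8.6,-4.2],[0,0,0]],
    [5,[0,8.9,-3.3],[0,0,0]],
    [5,[0,0,0],[0,0,0]],
  ],
)

```text
clock: 23.3
eef_pos: [525.5, 117.9, 82.6]
tcp_rot: [3.141, -0.001, 1.727]
contact_force: [-7.0, 2.1, 15.2]
opening: 0.124
```

Emit:
servo_tool(
  rows=[
    [5,[0,7,-1],[0,0,0]],
    [5,[0,6,-1],[0,0,0]],
    [5,[0,5,0],[0,0,0]],
    [5,[0,0,0],[0,0,0]],
  ],
)

```text
clock: 23.8
eef_pos: [544.6, 121.1, 85.1]
tcp_rot: [3.138, -0.001, 1.727]
contact_force: [-3.0, 3.5, 12.7]
opening: 0.123
```

Emit:
servo_tool(
  rows=[
    [5,[0,3,0],[0,0,0]],
    [5,[0,0,0],[0,0,0]],
  ],
)

```text
clock: 24.05
eef_pos: [547.6, 121.6, 85.3]
tcp_rot: [3.138, -0.001, 1.727]
contact_force: [-3.8, 3.5, 15.8]
opening: 0.122
```

Emit:
servo_tool(
  rows=[
    [5,[0,3,0],[0,0,0]],
    [5,[0,3,0],[0,0,0]],
    [5,[0,0,0],[0,0,0]],
  ],
)

```text
clock: 24.42
eef_pos: [548.5, 121.7, 85.2]
tcp_rot: [-3.135, -0.001, 1.726]
contact_force: [-22.0, 1.1, 34.6]
opening: 0.12
```

The flap meets its stop (Fx −22 N). I release, re-centre and lift clear.

Emit:
servo_tool(
  rows=[
    [50,[0,0,0],[0,0,0]],
    [50,[0,-4,0],[0,0,0]],
    [50,[0,-3,0],[0,0,0]],
    [50,[0,0,0],[0,0,0]],
    [50,[0,0,0],[0,0,0]],
  ],
)

```text
clock: 25.05
eef_pos: [544.9, 120.5, 82.7]
tcp_rot: [3.142, 0.0, 1.727]
contact_force: [0.4, -0.2, -0.6]
opening: 0.592
```

Emit:
servo_tool(
  rows=[
    [50,[0,0,-15],[0,0,0]],
    [50,[0,0,-25],[0,0,0]],
    [0,[0,-30,-10],[0,0,0]],
    [0,[0,-25,0],[0,0,0]],
    [0,[0,0,0],[0,0,0]],
    [0,[0,0,0],[0,0,0]],
  ],
)

```text
clock: 25.8
eef_pos: [491.8, 112.3, 133.6]
tcp_rot: [3.14, -0.0, 1.727]
contact_force: [0.3, -0.4, -0.1]
opening: -0.002
```

Emit:
servo_tool(
  rows=[
    [0,[0,0,20],[0,0,0]],
    [0,[0,0,20],[0,0,0]],
    [0,[0,15,0],[0,0,0]],
    [0,[0,10,0],[0,0,0]],
    [0,[0,5,0],[0,0,0]],
    [0,[0,3,0],[0,0,0]],
    [0,[0,2,0],[0,0,0]],
    [0,[0,0,0],[0,0,0]],
  ],
)

```text
clock: 26.8
eef_pos: [525.0, 117.5, 92.9]
tcp_rot: [3.142, 0.0, 1.727]
contact_force: [0.4, -0.4, -0.8]
opening: -0.002
```

Emit:
servo_tool(
  rows=[
    [0,[0,2,0],[0,0,0]],
    [0,[0,2,0],[0,0,0]],
    [0,[0,2,0],[0,0,0]],
    [0,[0,0,0],[0,0,0]],
  ],
)

```text
clock: 27.3
eef_pos: [530.7, 118.3, 92.7]
tcp_rot: [-3.141, 0.0, 1.727]
contact_force: [-2.2, 0.7, 1.5]
opening: -0.001
```

Emit:
servo_tool(
  rows=[
    [0,[0,2,0],[0,0,0]],
    [0,[0,2,0],[0,0,0]],
    [0,[0,0,0],[0,0,0]],
  ],
)

```text
clock: 27.68
eef_pos: [531.2, 118.4, 92.5]
tcp_rot: [-3.134, 0.0, 1.727]
contact_force: [-14.9, -1.8, 14.2]
opening: -0.004
```

Emit:
servo_tool(
  rows=[
    [0,[0,3,0],[0,0,0]],
    [0,[0,0,0],[0,0,0]],
  ],
)

```text
clock: 27.92
eef_pos: [531.5, 118.4, 92.4]
tcp_rot: [-3.128, 0.0, 1.727]
contact_force: [-24.5, -3.3, 24.0]
opening: -0.0
```

The flap is hard against its shut stop: 0.3 mm of travel for 10 N. I retreat and take a last look.

Emit:
servo_tool(
  rows=[
    [0,[0,-20,0],[0,0,0]],
    [0,[0,-40,-20],[0,0,0]],
    [0,[0,-50,-40],[0,0,0]],
    [0,[0,-50,-50],[0,0,0]],
    [0,[0,0,-50],[0,0,0]],
    [0,[0,0,0],[0,0,0]],
  ],
)

```text
clock: 28.68
eef_pos: [389.1, 96.3, 249.8]
tcp_rot: [3.133, -0.001, 1.727]
contact_force: [1.1, -0.4, -0.9]
opening: -0.003
```

```bash
python3 -c "
from h import *
hole();look('pics/z.png');print(sense()['eef_pos'])"
```

```text
hole uv [217.1 151.4] jig 153.1 2.7 tool jig -161.8 0.4 F [-0.4  0.6 -0.9] min 113.0 t 28.725
0 [array([117., 121.]), array([165., 154.]), array([225., 195.])]
0.6 [array([ 67., 178.]), array([115., 212.]), array([175., 254.])]
0.8 [array([ 55., 200.]), array([103., 235.]), array([162., 277.])]
0.9 [array([ 50., 212.]), array([ 98., 246.]), array([157., 289.])]
1 [array([ 46., 223.]), array([ 94., 257.]), array([152., 300.])]
1.1 [array([ 43., 234.]), array([ 90., 268.]), array([149., 311.])]
1.2 [array([ 41., 244.]), array([ 88., 279.]), array([146., 322.])]
1.25 [array([ 40., 249.]), array([ 87., 284.]), array([145., 327.])]
[386.58617833  95.65475163 245.37886139]
```

View pics/z.png

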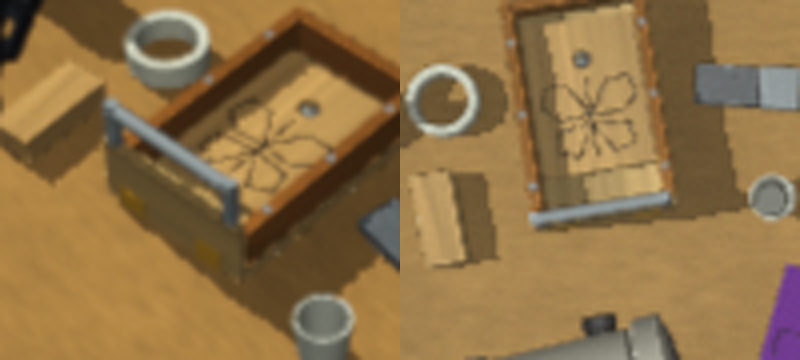

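The flap is upright, with its handle from (110,105) to (235,187) in the side crop. The pin shows in the blank's hole at side (309,110) and top (581,60), and the bystanders in view have not moved. I hand in.

```bash
python3 -c "
from rig import sign_off;print(sign_off())"
```

```text
the job is handed in; nothing more can be done
None
```

The blank now lies flat over the pin and the jig's flap is fully shut. I handed the job in at about 29 s with the arm clear of everything.

**What I did:** I pulled the flap down by its handle, nudged the blank about 27 mm in until it dropped over the pin, then gripped the handle and raised the flap. I finished with a push from outside.

**Last checks:**
- **Blank:** the pin shows inside the hole in both views, and a light touch on top met the surface at z = 26.1 mm, the flat height.
- **Flap:** it is hard against its shut stop (about 25 N with 0.3 mm of travel).
- **Bystanders:** the offcut, tape roll, paint cup and brush show unmoved in the last crops. I did not re-check the tall cup, glue and hammer, but the arm did not work near them.

**What went wrong or disagreed:**
- **Flap came back up:** on my first release the fingers dragged it back up to about 0.8 rad. I pressed it down again to the stop before touching the blank; during that the fingers slipped off the rod once, with about 34 N on the tool.
- **Jig position:** my estimate seems off by up to about 5 mm along the tray: the hole read 153 mm instead of 150, and the handle's stops read about 5 mm off. I went by contact and the pictures rather than those numbers.

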